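Open the drum recorder's cover for a chart change

TASK

Prepare the drum recorder for a chart change: first swing its pen-lift lever well up so that the pen is off the chart and leave it there, then take the cover by its handle and tug it to learn whether the catch is holding it, before touching the release slide. If it is caught, push the release slide to the far end of its slot; then lift the cover at least half of a right angle and finish holding it open with the gripper, as it falls shut when let go. Do not knock the weight, tin and ring standing about, and do not wrench the cover while it is caught.

Things in the scene. Friction and masses are not known exactly. Their poses are not given: they have to be found in the camera images.
- recorder: bench drum recorder, grey case fixed to the bench, 200 x 170 mm in plan, deck 50 mm high; origin under its centre at bench level, x axis from its front (ledge, lever) to its back (hinge), y to its left, z up. The front 50 mm of the deck is an open ledge with the release slide; behind it stands the clear cover, 154 mm wide, its top 87 mm above the bench
- pen_lift (a joint): pen-lift lever at the right of the front face, hinged about the recorder's y axis: 0 = lowered (sticks straight out level), 1.0 = upper stop; moving the knob up and back increases it. Friction holds it where it is left (about 1.3 N at the knob)
- pen_lift_knob (a point): centre of the black cross knob at the lever's end: 12 mm diameter, 16 mm long along the recorder's y axis, about 46 mm above the bench when lowered and 40 mm in front of the lever's pivot; can be pinched at its two ends and turns between the pads
- cover (a joint): angle of the clear hinged cover, rad: 0 = shut, 1.15 = stop; opens upward, front edge rising, hinge at the back. 250 g: it falls shut when let go at any angle. While the catch is engaged the cover has only about 0.04 rad of play
- cover_handle (a point): middle of the steel handle bar on the cover's front edge: 10 mm diameter, 106 mm long along the recorder's y axis between two posts, its axis 21 mm above the cover's top and 108 mm above the bench when shut, 146 mm from the hinge axis; can be pinched from above, one finger in front and one behind, and turns between the pads
- cover_hinge (a point): middle of the cover's hinge axis (along the recorder's y axis), 55 mm above the bench, at the back of the recorder
- catch_slide (a joint): release slide of the cover's catch, m: 0 as found (left end of its slot), 0.020 = far end; it slides along the recorder's -y (right, toward the middle of the ledge) and stays where it is put (friction about 3 N). At the far end it has drawn the hidden catch bolt back for good. Nothing visible shows whether the bolt was engaged: only a tug at the cover tells
- slide_top (a point): middle of the top of the black upright fin on the release slide: fin 22 mm along the recorder's x, 8 mm along its y, 25 mm high above the ledge, so that its top is 75 mm above the bench
- slotted_weight: brass slotted disc weight, 40 mm diameter, 12 mm high, lying in front of the recorder; leave it alone; origin under its centre
- moisture_tin: small aluminium tin, 57 mm diameter, 35 mm high, left of the recorder; leave it alone; origin under its centre
- sample_ring: brass ring, 66 mm diameter, 20 mm high, right of the recorder; leave it alone; origin under its centre

How it is judged (in metres and radians):
On the way, in this order (a step that is already met when the one before it is completed fails the run):
1. the pen-lift lever is raised well up (value of joint pen_lift above 0.6 rad and value of joint cover below 0.008 rad), for 0.2 s.
2. the cover is tugged, by the gripper, with the release slide still untouched (value of joint cover above 0.012 rad and value of joint catch_slide below 0.005 m and contact force between the fingers and cover above 0.3 N), for 0.1 s.
At the end, for the whole second after the job is handed in: the cover is held still by the gripper's fingers at 0.70 rad or more, and the pen-lift lever still stands above 0.6 rad (value of joint cover above 0.7 rad and contact force between the fingers and cover above 0.5 N and value of joint pen_lift above 0.6 rad and velocity of joint cover between -0.05 and 0.05 rad/s); the arm keeps its last pose, push and grip.
It fails at once if the cover is wrenched against its engaged catch (over 40 N) (contact force between catch_bolt and cover above 40 N).
It fails at once if the slotted weight is knocked out of place (over 20 mm) (distance of slotted_weight from where it was at the start of the episode above 0.02 m).
It fails at once if the moisture tin is knocked out of place (over 20 mm) (distance of moisture_tin from where it was at the start of the episode above 0.02 m).
It fails at once if the sample ring is knocked out of place (over 20 mm) (distance of sample_ring from where it was at the start of the episode above 0.02 m).
It also fails if it takes over 59 s, if anything falls off the work surface, if the arm or the gripper's body presses on something with over 40 N, if the wrist force passes 120 N, or if a joint passes its speed limit or range.

ROBOT

A 6-joint arm with a two-finger parallel gripper is mounted at the origin on a cart in front of the work surface, level with it; the furniture and walls round the work are solid. World frame = base frame: x ahead of the robot, y to its left, z up, the work surface at z = 0. Lengths are in m, angles in degrees, forces in N, time in s.
With the tool pointing down it reaches from about 0.4 to 0.825 m from the base axis. Payload 7 kg.
Tool frame: the origin (TCP) lies at the very end of the fingers, on their centre line; the grasp point (between the pads) lies 19 mm behind it (r.grip_depth is the distance from the TCP to the grasp point, in m); z points along the fingers, y is the line along which they close (so a half turn about z gives the same grasp; the last joint's range is limited). The gripper opens to 88 mm and grips with 3 to 60 N. Pads are 19 mm wide; open, the fingers measure 130 mm over their backs; the gripper's body (78 mm by 193 mm) begins 47 mm behind the grasp point.
Start: joints at [-52.821, 20.546, 0.682, 0, -70.136, -16.507], TCP at [0.238, -0.632, 0.227] pointing down, gripper open.
Joint ranges: [-176.03, 176.03], [-82.01, 121.73], [-58.28, 71.71], [-173.87, 95.51], [-174.79, -0.11], [-173.66, 173.66]. Speed limits (degrees/s): [136.94, 136.94, 172.46, 180, 180, 180].

INTERFACE

Orientations are given as [roll, pitch, yaw] about the fixed x, y, z axes, in that order (R = Rz(yaw) Ry(pitch) Rx(roll)).
In Python, from plant import r gives the robot as it stands.
- The arm moves only by the tool play_rows, never from a script. Its argument "rows" is a list that holds one entry, the list of rows, each a list of 5 numbers: the closure, from 0 (fully open) to 1 (shut), then the shift along the tool's x, y, z each as a share of 0.5 m, from -1 to 1, then the turn about the tool's z as a share of 1.5 rad, from -1 to 1. A call has exactly 8 rows; each row is the pose to reach, as a shift and turn from the pose commanded when the call began, along the tool's axes at that moment; what a row does not reach only later rows make up. A row lasts 1/12 s, in which the tool goes at most 41.7 mm and 7.16 degrees, less where a joint would pass 70% of its speed; a pose out of reach is approached as far as the arm can. A call with a number of a shift or a turn outside -1 to 1 is refused whole. A call with a gripper value outside its range is refused whole. The fingers move at their own pace and stop on an object; "squeeze" is the grip in N (left out, the last holds). Time passes only in rows, so rows that repeat a pose let the fingers close, or fill a call up. It gives the time, the measured TCP pose, the force, the opening and the grip force at its end, in the units of the state.
- r.get_state(): the state, without advancing time (a new reading comes with each control period).
- r.capture(name): name is "side" or "top"; returns the picture (420x560x3 uint8, red, green, blue); there is no depth.
- r.camera_info(name): a dict with "fovy" (degrees; the focal length in pixels is half the picture's height over the tangent of half this angle, whatever the lens; pixels are square), "cx", "cy" (the principal point, pixels), "k1" (the pictures are not rectified: a ray, as slopes to the right and down, at radius r is drawn at 1 + k1 r^2 times it, then the intrinsics apply), "pose" (4x4, takes a point from camera to world coordinates). Camera axes: x right, y down, z forward; pixel columns grow to the right and rows downward; lengths in m; the calibration is good to about 2 mm. A picture is of the moment at which its call begins. camera_info takes no time and is no camera call.
- r.close_job(): hands the job in; it is judged then, once.
The state is a dict: "time_s": time; "joints": joint angles; "qd": joint speeds; "joint_torque": joint torques, N m; "tcp_pos": TCP position; "eef_rot": TCP orientation; "contact_force": force on the tool from outside, world axes, zero at the start; "moment": the same for the moment, N m; "gripper_width": finger opening in m; "gripper_force": force on a finger pad.
Only numpy, scipy, OpenCV 4.12 (cv2) and the standard library are available. Lean on these libraries where they do the work, as an engineer would, in place of code of your own. Each camera call takes 0.05 s, during which the arm holds its last target. There are 200 camera calls.

## Working session

There is one attempt and no reset: what is moved stays moved. The work goes in short steps, Python scripts to look and compute and a tool call to move; the robot and the scene stay as the last step left them, time stands still between calls to the robot, and variables do not carry over. Pictures are saved under pics/ and viewed, at most 10 in all, crops included, and the job is handed in when it is done.

Besides the shell and the picture viewer there is one more tool, called in YAML: its name, and indented under it one key for each argument. play_rows: Moves the arm, as the interface text tells. Its arguments: {"type":"object","properties":{"rows":{"type":"array","items":{"type":"array","items":{"type":"array","items":{"type":"number"}}}},"squeeze":{"type":"number"}},"required":["rows"]}

```bash
mkdir -p pics; ls
python3 - <<'E'
from plant import r
import cv2
for n in("top","side"):
    cv2.imwrite(f"pics/{n}0.png",r.capture(n)[:,:,::-1]); print(n,r.camera_info(n))
print(r.get_state(),r.grip_depth)
E
```

```text
pics
top {'fovy': 55.7648097128621, 'cx': 289.7088692792862, 'cy': 205.02353602964442, 'k1': -0.021579078026547002, 'pose': array([[-1.12706115e-04, -9.86505313e-01,  1.63729211e-01,
         3.74349597e-01],
       [-9.99975015e-01, -1.04605568e-03, -6.99107253e-03,
        -2.28140177e-01],
       [ 7.06800006e-03, -1.63725908e-01, -9.86480547e-01,
         9.43176769e-01],
       [ 0.00000000e+00,  0.00000000e+00,  0.00000000e+00,
         1.00000000e+00]])}
side {'fovy': 51.35036873194547, 'cx': 279.21918134069006, 'cy': 209.30474840366733, 'k1': 0.024595293501717023, 'pose': array([[-0.84384278, -0.18638069,  0.50318148,  0.07712995],
       [-0.53657631,  0.29991428, -0.7887568 ,  0.4762959 ],
       [-0.00390227, -0.93558199, -0.35308796,  0.42104844],
       [ 0.        ,  0.        ,  0.        ,  1.        ]])}
{'time_s': 0.1, 'joints': array([-5.28226239e+01,  2.05864805e+01,  6.40976746e-01, -1.72025768e-02,
       -7.01365804e+01, -1.65061377e+01]), 'qd': array([ 0.09333427, -0.12715156,  0.19280732,  0.03108912, -0.13704407,
       -0.05076703]), 'joint_torque': array([-1.47921295e-03, -5.84165668e+01,  2.93751812e+01,  7.01554075e+00,
        1.01598114e-02, -3.16669775e-05]), 'tcp_pos': array([ 0.23809551, -0.63116004,  0.22574251]), 'eef_rot': array([ 1.79916703e+02, -7.81752798e-03, -1.59334613e+02]), 'contact_force': array([ 0.03628896,  0.49417472, -0.78324155]), 'moment': array([0.01376028, 0.01071354, 0.0317233 ]), 'gripper_force': 0.0, 'gripper_width': 0.0877314894371112} 0.0188
```

View pics/top0.png

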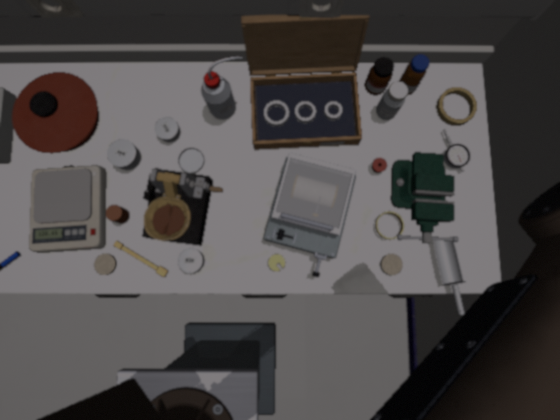

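View pics/side0.png

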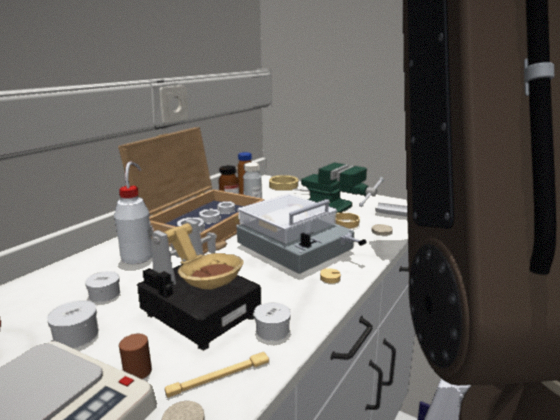

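The top view shows the recorder at about (312,205), its slide fin near (283,235), the lever near (316,265), the weight at (277,262) and the ring at (389,225). I'll enlarge this area for accurate pixels.

Run:
```python
import cv2
i=cv2.imread("pics/top0.png")[150:290,245:405]
i=cv2.convertScaleAbs(cv2.resize(i,None,fx=4.25,fy=4.25,interpolation=cv2.INTER_CUBIC),alpha=1.6)
cv2.imwrite("pics/top0c.png",i)
j=cv2.imread("pics/side0.png")[180:290,220:380]
cv2.imwrite("pics/side0c.png",cv2.resize(j,None,fx=5,fy=5,interpolation=cv2.INTER_CUBIC))
```

```text
(no output)
```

View pics/top0c.png

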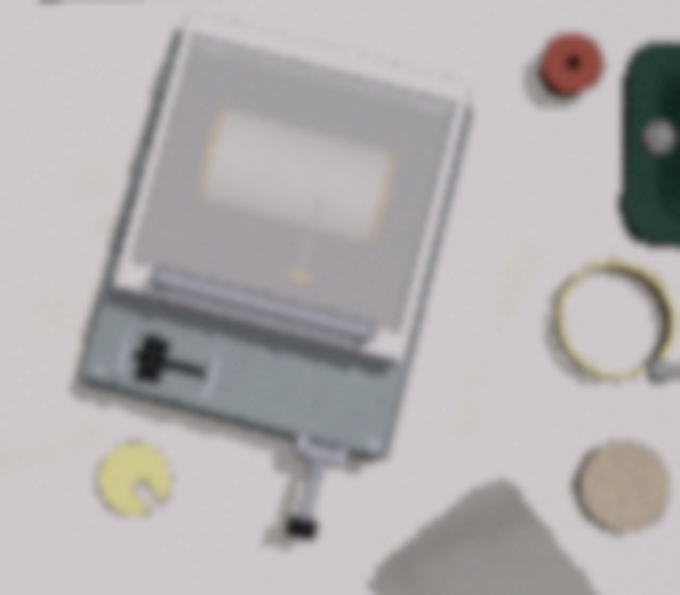

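View pics/side0c.png

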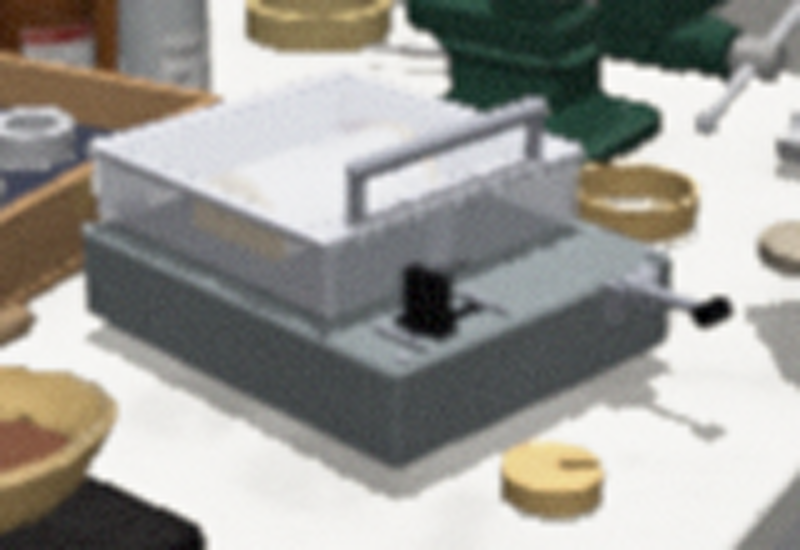

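The crop pixels are clear. Top: deck front corners (82,380) and (383,455), handle ends (155,275) and (372,333), fin (150,358), knob (302,527). Side: handle ends (355,172) and (540,105), knob (713,311), fin top (428,270).

```bash
cat > h.py <<'E'
import numpy as np
from plant import r
def proj(n,P):
    c=r.camera_info(n);T=np.linalg.inv(c["pose"]);p=T[:3,:3]@P+T[:3,3];s=p[:2]/p[2]
    s=s*(1+c["k1"]*(s@s));f=210/np.tan(np.radians(c["fovy"]/2));return np.array([c["cx"],c["cy"]])+f*s
def ray(n,px,z):
    from scipy.optimize import least_squares
    return least_squares(lambda q:proj(n,np.array([*q,z]))-px,[.5,-.3]).x
E
python3 - <<'E'
from h import *
from scipy.optimize import least_squares
t=lambda x,y:np.array([(x+.5)/4.25+245-.5,(y+.5)/4.25+150-.5]); s=lambda x,y:np.array([(x+.5)/5+219.5,(y+.5)/5+179.5])
def loc(v):
    x,y,a,hx,kx,ky,fx,fy=v
    L={'fl':(-.1,.085,.05),'fr':(-.1,-.085,.05),'hl':(hx,.053,.108),'hr':(hx,-.053,.108),'k':(kx,ky,.046),'f':(fx,fy,.075)}
    c,sn=np.cos(a),np.sin(a)
    return {k:np.array([x+c*p[0]-sn*p[1],y+sn*p[0]+c*p[1],p[2]]) for k,p in L.items()}
obs=[('top','fl',t(82,380)),('top','fr',t(383,455)),('top','hl',t(155,275)),('top','hr',t(372,333)),('top','k',t(302,527)),('top','f',t(150,358)),
('side','fl',s(400,375)),('side','hl',s(355,172)),('side','hr',s(540,105)),('side','k',s(713,311)),('side','f',s(428,270))]
res=lambda v:np.concatenate([proj(n,loc(v)[k])-p for n,k,p in obs])
o=least_squares(res,[.55,-.25,-.25,-.05,-.14,-.06,-.07,.05]);v=o.x
print(v.round(4),np.degrees(v[2]));print(o.fun.reshape(-1,2).round(1))
for k,p in loc(v).items():print(k,p.round(4))
print('weight',ray('top',t(134,479),.012),'ring',ray('top',t(615,320),.02))
E
```

```text
[ 0.5217 -0.2804 -0.2523 -0.045  -0.1454 -0.0499 -0.0815  0.0496] -14.456225379342015
[[-1.5 -0.5]
 [ 1.2  0.9]
 [ 1.   0.7]
 [-1.6 -0.5]
 [ 0.  -0.1]
 [-0.4 -0.3]
 [-0.  -1.2]
 [ 0.8 -0.9]
 [-0.9  0.1]
 [ 0.1  0.1]
 [ 0.4 -0.4]]
fl [ 0.4461 -0.1732  0.05  ]
fr [ 0.4037 -0.3378  0.05  ]
hl [ 0.4914 -0.2179  0.108 ]
hr [ 0.4649 -0.3205  0.108 ]
k [ 0.3684 -0.2924  0.046 ]
f [ 0.4551 -0.212   0.075 ]
weight [ 0.39393433 -0.20321844] ring [ 0.48052814 -0.46835791]
```

```bash
cat >> h.py <<'E'
A=np.radians(-14.456);O=np.array([.5217,-.2804])
def W(x,y):
    return O+np.array([np.cos(A)*x-np.sin(A)*y,np.sin(A)*x+np.cos(A)*y])
def go(lx,ly,z,yaw=None):
    from scipy.spatial.transform import Rotation as R
    st=r.get_state();Rm=R.from_euler('xyz',st['eef_rot'],degrees=True).as_matrix()
    d=Rm.T@(np.array([*W(lx,ly),z])-st['tcp_pos'])
    dy=0 if yaw is None else -((yaw-st['eef_rot'][2]+180)%360-180)
    loc=np.array([[np.cos(A),np.sin(A)],[-np.sin(A),np.cos(A)]])@(st['tcp_pos'][:2]-O)
    print('t',st['time_s'],'local',loc.round(4),st['tcp_pos'][2].round(4),'yaw',st['eef_rot'][2].round(2),'F',st['contact_force'].round(1),'w',st['gripper_width'],'gf',st['gripper_force'])
    print('shift mm',(d*1000).round(1),'share',(d/.5).round(4),'turn deg',round(dy,2),'share',round(dy/85.944,4))
E
python3 -c "
from h import *
go(-.1454,-.0499,.18,165.54)"
```

```text
t 0.1 local [-0.1871 -0.4105] 0.2257 yaw -159.33 F [ 0.   0.5 -0.8] w 0.0877314894371112 gf 0.0
shift mm [-241.5  270.9   46.1] share [-0.483   0.5417  0.0922] turn deg 35.13 share 0.4087
```

play_rows:
  rows:
    - [[0,-0.055,0.06,0,0.05],[0,-0.11,0.12,0,0.1],[0,-0.165,0.18,0,0.15],[0,-0.22,0.245,0.02,0.2],[0,-0.275,0.31,0.04,0.26],[0,-0.33,0.37,0.06,0.32],[0,-0.385,0.43,0.08,0.37],[0,-0.44,0.49,0.09,0.4087]]

```text
time_s: 0.77
tcp_pos: [0.3557, -0.3261, 0.1809]
eef_rot: [180.0, -0.1, 165.3]
contact_force: [0.9, -0.4, -0.4]
gripper_width: 0.0879
gripper_force: 0.0
```

```bash
python3 -c "
from h import *
go(-.1454,-.0499,.08,165.54)"
```

```text
t 0.7667 local [-0.1493 -0.0857] 0.1809 yaw 165.28 F [ 0.9 -0.4 -0.4] w 0.08794380488703785 gf 0.0
shift mm [ -3.8  35.8 101. ] share [-0.0077  0.0716  0.2019] turn deg -0.26 share -0.003
```

play_rows:
  rows:
    - [[0,-0.004,0.03,0.02,0],[0,-0.007,0.07,0.06,0],[0,-0.007,0.07,0.12,0],[0,-0.007,0.07,0.17,0],[0,-0.007,0.07,0.2,0],[0,-0.007,0.07,0.2,0],[0,-0.007,0.07,0.2,0],[0,-0.007,0.07,0.2,0]]

```text
time_s: 1.43
tcp_pos: [0.3689, -0.2956, 0.083]
eef_rot: [-180.0, 0.1, 165.6]
contact_force: [0.6, -0.3, 0.6]
gripper_width: 0.0875
gripper_force: 0.0
```

```bash
python3 -c "
from h import *
import cv2
go(-.1454,-.0499,.036,165.54)
i=r.capture('side')[150:300,220:420,::-1]
cv2.imwrite('pics/s1.png',cv2.resize(i,None,fx=4,fy=4,interpolation=2))"
```

```text
t 1.4333 local [-0.1442 -0.0529] 0.083 yaw 165.56 F [ 0.6 -0.3  0.6] w 0.08753555874959773 gf 0.0
shift mm [ 1.2  3.  47. ] share [0.0025 0.0059 0.0939] turn deg 0.02 share 0.0002
```

View pics/s1.png

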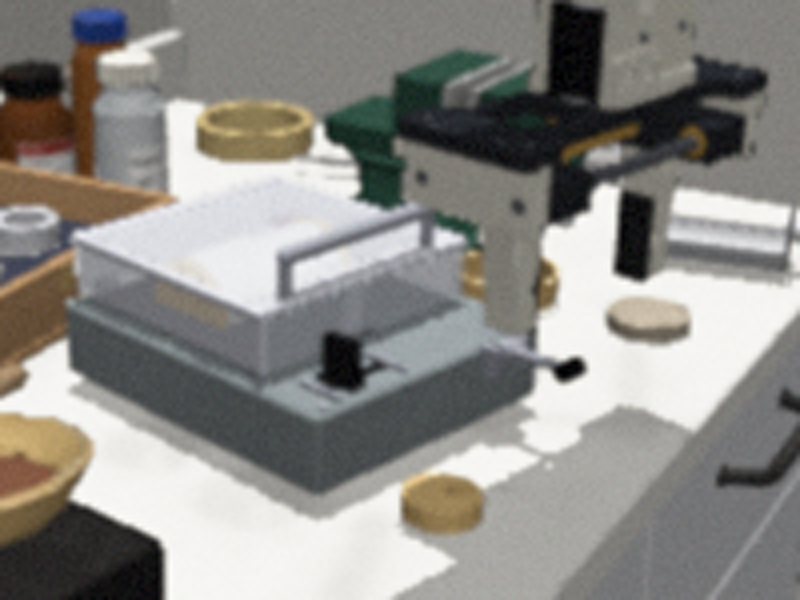

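The side crop shows the gripper above the lever, knob at (570,368), left finger tip at about (512,340). I'll check that tip against the projection.

```bash
python3 -c "
from h import *
for y in(-.0529+.044,-.0529+.065,-.0529-.044):print((proj('side',np.array([*W(-.1442,y),.083]))-[220,150])*4)
print((proj('side',np.array([*W(-.1454,-.0499),.046]))-[220,150])*4)"
```

```text
[520.15741707 322.11336978]
[492.51654608 334.2125961 ]
[627.17081884 275.29913276]
[569.01005856 367.69604519]
```

play_rows:
  rows:
    - [[0,0.003,0.006,0.04,0],[0,0.003,0.006,0.08,0],[0,0.003,0.006,0.1,0],[0,0.003,0.006,0.1,0],[1,0.003,0.006,0.1,0],[1,0.003,0.006,0.1,0],[1,0.003,0.006,0.1,0],[1,0.003,0.006,0.1,0]]
  squeeze: 10

```text
time_s: 2.15
tcp_pos: [0.3683, -0.2922, 0.0331]
eef_rot: [-180.0, 0.1, 165.5]
contact_force: [-0.1, 0.6, 0.2]
gripper_width: 0.0663
gripper_force: 0.0
```

play_rows:
  rows:
    - [[1,0,0,0,0],[1,0,0,0,0],[1,0,0,0,0],[1,0,0,0,0],[1,0,0,0,0],[1,0,0,0,0],[1,0,0,0,0],[1,0,0,0,0]]

```text
time_s: 2.82
tcp_pos: [0.3676, -0.2912, 0.0319]
eef_rot: [179.9, -0.0, 165.5]
contact_force: [2.4, 9.5, 1.2]
gripper_width: 0.0162
gripper_force: 10.0
```

```bash
python3 -c "
from h import *
go(-.1454+.0122,-.0499,.034+.0287)"
```

```text
t 2.8167 local [-0.1465 -0.0489] 0.0319 yaw 165.5 F [2.4 9.5 1.2] w 0.016212692391029022 gf 9.999745041131973
shift mm [-13.3  -0.9 -30.8] share [-0.0266 -0.0019 -0.0617] turn deg 0 share 0.0
```

play_rows:
  rows:
    - [[1,-0.0005,0.003,-0.012,0],[1,-0.004,0.003,-0.024,0],[1,-0.008,0.003,-0.034,0],[1,-0.014,0.003,-0.045,0],[1,-0.021,0.003,-0.054,0],[1,-0.03,0.003,-0.063,0],[1,-0.03,0.003,-0.063,0],[1,-0.03,0.003,-0.063,0]]

```text
time_s: 3.48
tcp_pos: [0.3826, -0.2945, 0.0642]
eef_rot: [-180.0, 0.0, 165.6]
contact_force: [-4.5, -2.9, 7.2]
gripper_width: 0.0156
gripper_force: 10.0
```

```bash
python3 -c "
from h import *
go(-.1454+.0151,-.0499,.032+.0313)"
```

```text
t 3.4833 local [-0.1312 -0.0484] 0.0642 yaw 165.56 F [-4.5 -2.9  7.2] w 0.015603803312107043 gf 10.000438392162323
shift mm [-0.9 -1.5  0.9] share [-0.0018 -0.003   0.0019] turn deg 0 share 0.0
```

Lever is up about 0.9 rad. Open gently and rise.

play_rows:
  rows:
    - [[1,0,0,0,0],[0.5,0,0,0,0],[0.2,0,0,0,0],[0.2,0,0,0,0],[0.2,0,0,0,0],[0.2,0,0,-0.03,0],[0.2,0,0,-0.09,0],[0.2,0,0,-0.16,0]]

```text
time_s: 4.15
tcp_pos: [0.3812, -0.2936, 0.1429]
eef_rot: [180.0, -0.3, 165.5]
contact_force: [1.0, -0.4, 0.5]
gripper_width: 0.0568
gripper_force: 0.0
```

```bash
python3 -c "
from h import *
go(-.045,0,.16,-104.46)
import cv2
i=r.capture('side')[150:300,220:420,::-1]
cv2.imwrite('pics/s2.png',cv2.resize(i,None,fx=4,fy=4,interpolation=2))"
```

```text
t 4.15 local [-0.1328 -0.0479] 0.1429 yaw 165.54 F [ 1.  -0.4  0.5] w 0.05682606783571922 gf 0.0
shift mm [-87.7  47.9 -17.5] share [-0.1754  0.0957 -0.035 ] turn deg -90.0 share -1.0472
```

View pics/s2.png

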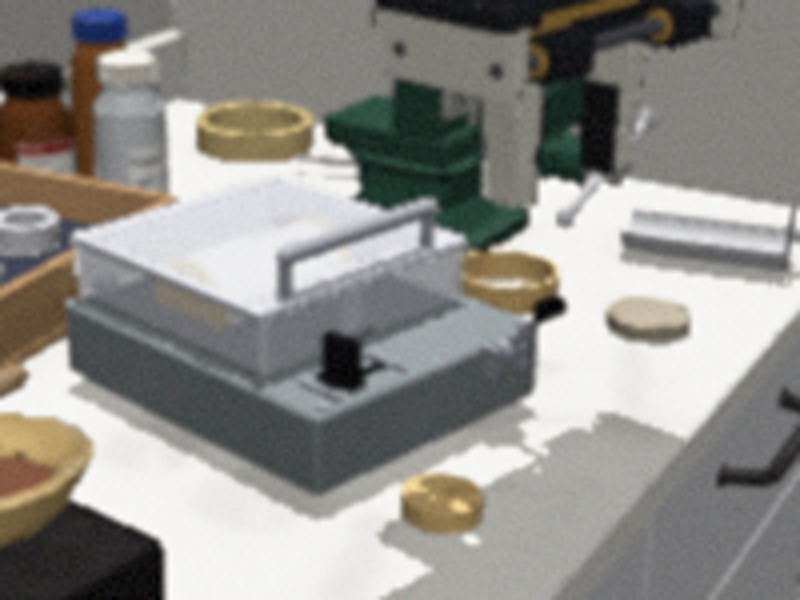

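The lever now stands up, with its knob at (550,306). Next I move over the handle while turning.

play_rows:
  rows:
    - [[0,0,0,-0.05,-0.08],[0,-0.02,0.01,-0.07,-0.16],[0,-0.06,0.03,-0.07,-0.24],[0,-0.1,0.05,-0.07,-0.32],[0,-0.14,0.07,-0.07,-0.4],[0,-0.175,0.095,-0.07,-0.48],[0,-0.175,0.095,-0.07,-0.56],[0,-0.175,0.095,-0.07,-0.6]]

```text
time_s: 4.87
tcp_pos: [0.4803, -0.2695, 0.178]
eef_rot: [180.0, -0.0, -142.4]
contact_force: [-0.8, -1.4, -0.5]
gripper_width: 0.0878
gripper_force: 0.0
```

```bash
python3 -c "
from h import *
go(-.045,0,.125,-104.46)"
```

```text
t 4.8667 local [-0.0429  0.0003] 0.178 yaw -142.43 F [-0.8 -1.4 -0.5] w 0.08780005630708693 gf 0.0
shift mm [ 1.5  1.5 53. ] share [0.003 0.003 0.106] turn deg -37.97 share -0.4418
```

play_rows:
  rows:
    - [[0,0.003,0.003,0,-0.08],[0,0.003,0.003,0,-0.16],[0,0.003,0.003,0.02,-0.24],[0,0.003,0.003,0.05,-0.32],[0,0.003,0.003,0.08,-0.4],[0,0.003,0.003,0.106,-0.442],[0,0.003,0.003,0.106,-0.442],[0,0.003,0.003,0.106,-0.442]]

```text
time_s: 5.53
tcp_pos: [0.4767, -0.2697, 0.1252]
eef_rot: [179.9, -0.0, -105.0]
contact_force: [0.8, -0.3, -0.8]
gripper_width: 0.0876
gripper_force: 0.0
```

```bash
python3 -c "
from h import *
go(-.045,0,.097,-104.46)
import cv2
i=r.capture('side')[150:300,220:420,::-1]
cv2.imwrite('pics/s3.png',cv2.resize(i,None,fx=4,fy=4,interpolation=2))"
```

```text
t 5.5333 local [-0.0462 -0.0008] 0.1252 yaw -105.02 F [ 0.8 -0.3 -0.8] w 0.08763781980211435 gf 0.0
shift mm [-0.9 -1.3 28.2] share [-0.0017 -0.0025  0.0564] turn deg -0.56 share -0.0066
```

View pics/s3.png

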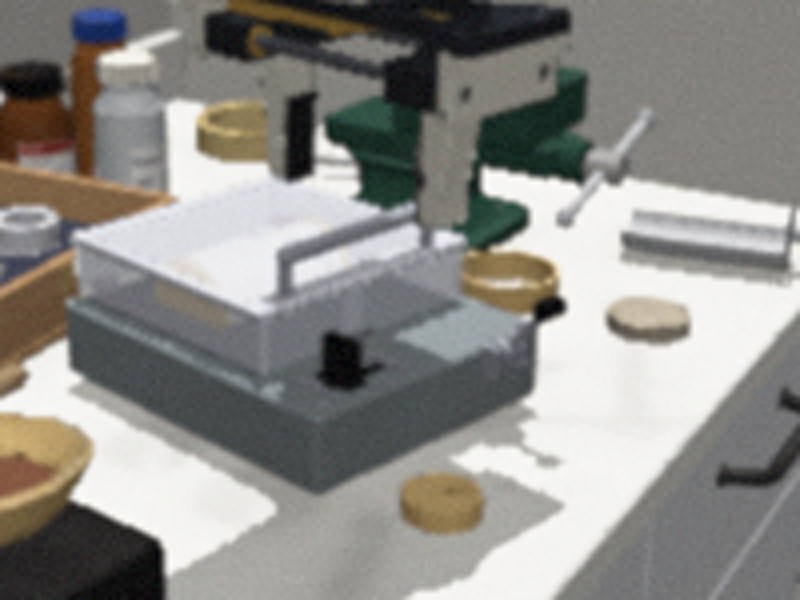

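The fingers straddle the handle, front one near (445,225) and rear one near (298,175). I'll descend and pinch.

play_rows:
  rows:
    - [[0,-0.0017,-0.002,0.03,-0.006],[0,-0.0017,-0.002,0.056,-0.006],[0,-0.0017,-0.002,0.056,-0.006],[1,-0.0017,-0.002,0.056,-0.006],[1,-0.0017,-0.002,0.056,-0.006],[1,-0.0017,-0.002,0.056,-0.006],[1,-0.0017,-0.002,0.056,-0.006],[1,-0.0017,-0.002,0.056,-0.006]]
  squeeze: 15

```text
time_s: 6.25
tcp_pos: [0.4785, -0.2693, 0.0983]
eef_rot: [-179.9, 0.0, -104.4]
contact_force: [-0.6, -0.1, -0.3]
gripper_width: 0.0597
gripper_force: 0.0
```

play_rows:
  rows:
    - [[1,0,0,0,0],[1,0,0,0,0],[1,0,0,0,0],[1,0,0,0,0],[1,0,0,0,0],[1,0,0,0,0],[1,0,0,0,0],[1,0,0,0,0]]

```text
time_s: 6.92
tcp_pos: [0.4781, -0.2692, 0.0975]
eef_rot: [180.0, -0.0, -104.4]
contact_force: [-0.6, -0.1, 0.5]
gripper_width: 0.0092
gripper_force: 15.0
```

```bash
python3 -c "
from h import *
go(-.045,0,.1,-104.46)"
```

```text
t 6.9167 local [-0.045  -0.0001] 0.0975 yaw -104.39 F [-0.6 -0.1  0.5] w 0.009207681847183484 gf 14.998048692941666
shift mm [-0.1 -0.  -2.5] share [-0.0001 -0.0001 -0.0049] turn deg 0.07 share 0.0008
```

play_rows:
  rows:
    - [[1,0,-0.001,-0.002,0],[1,0,-0.002,-0.004,0],[1,0,-0.002,-0.006,0],[1,0,-0.003,-0.007,0],[1,0,-0.003,-0.007,0],[1,0,-0.003,-0.007,0],[1,0,-0.003,-0.007,0],[1,0,-0.003,-0.007,0]]

```text
time_s: 7.58
tcp_pos: [0.4794, -0.2695, 0.101]
eef_rot: [180.0, 0.0, -104.4]
contact_force: [-0.9, 0.5, -1.1]
gripper_width: 0.0093
gripper_force: 15.0
```

play_rows:
  rows:
    - [[1,0,-0.001,-0.002,0],[1,0,-0.001,-0.004,0],[1,0,-0.002,-0.006,0],[1,0,-0.002,-0.007,0],[1,0,-0.002,-0.007,0],[1,0,-0.002,-0.007,0],[1,0,-0.002,-0.007,0],[1,0,-0.002,-0.007,0]]

```text
time_s: 8.25
tcp_pos: [0.4801, -0.2697, 0.1031]
eef_rot: [179.9, 0.0, -104.4]
contact_force: [3.5, -3.0, -17.7]
gripper_width: 0.0094
gripper_force: 15.0
```

It's caught: -17.7 N at the end of the play. I lower it back and release.

play_rows:
  rows:
    - [[1,0,0.002,0.006,0],[1,0,0.004,0.01,0],[1,0,0.005,0.014,0],[1,0,0.005,0.014,0],[0,0,0.005,0.014,0],[0,0,0.005,0.014,0],[0,0,0.005,0.014,0],[0,0,0.005,0.014,0]]

```text
time_s: 8.92
tcp_pos: [0.4786, -0.2693, 0.098]
eef_rot: [-179.9, -0.0, -104.4]
contact_force: [-0.5, 0.9, -0.4]
gripper_width: 0.0307
gripper_force: 0.0
```

play_rows:
  rows:
    - [[0,0,0,-0.02,0],[0,0,0,-0.07,0.08],[0,0,0,-0.12,0.16],[0,0,0,-0.13,0.24],[0,0,0,-0.13,0.32],[0,0,0,-0.13,0.4],[0,0,0,-0.13,0.48],[0,0,0,-0.13,0.56]]

```text
time_s: 9.58
tcp_pos: [0.4784, -0.2693, 0.1637]
eef_rot: [-180.0, 0.0, -152.8]
contact_force: [0.5, -0.6, 0.5]
gripper_width: 0.0834
gripper_force: 0.0
```

```bash
python3 -c "
from h import *
go(-.0815,.0496,.13,165.54)"
```

```text
t 9.5833 local [-0.0447 -0.0001] 0.1637 yaw -152.85 F [ 0.5 -0.6  0.5] w 0.08344364600576251 gf 0.0
shift mm [-5.4 61.6 33.6] share [-0.0109  0.1232  0.0673] turn deg 41.61 share 0.4842
```

play_rows:
  rows:
    - [[0.4,-0.002,0.02,0,0.07],[0.4,-0.005,0.05,0,0.14],[0.4,-0.01,0.09,0,0.21],[0.4,-0.01,0.123,0,0.29],[0.4,-0.01,0.123,0,0.37],[0.4,-0.01,0.123,0.02,0.44],[0.4,-0.01,0.123,0.04,0.48],[0.4,-0.01,0.123,0.05,0.48]]

```text
time_s: 10.25
tcp_pos: [0.4541, -0.2121, 0.1376]
eef_rot: [180.0, 0.0, 166.1]
contact_force: [0.7, 0.3, 0.3]
gripper_width: 0.0527
gripper_force: 0.0
```

```bash
python3 -c "
from h import *
go(-.0815,.0496,.058,165.54)
import cv2
i=r.capture('side')[150:300,220:420,::-1]
cv2.imwrite('pics/s4.png',cv2.resize(i,None,fx=4,fy=4,interpolation=2))"
```

```text
t 10.25 local [-0.0825  0.0492] 0.1376 yaw 166.09 F [0.7 0.3 0.3] w 0.052693623937668646 gf 0.0
shift mm [-1.   0.3 79.6] share [-0.002   0.0007  0.1593] turn deg 0.55 share 0.0064
```

View pics/s4.png

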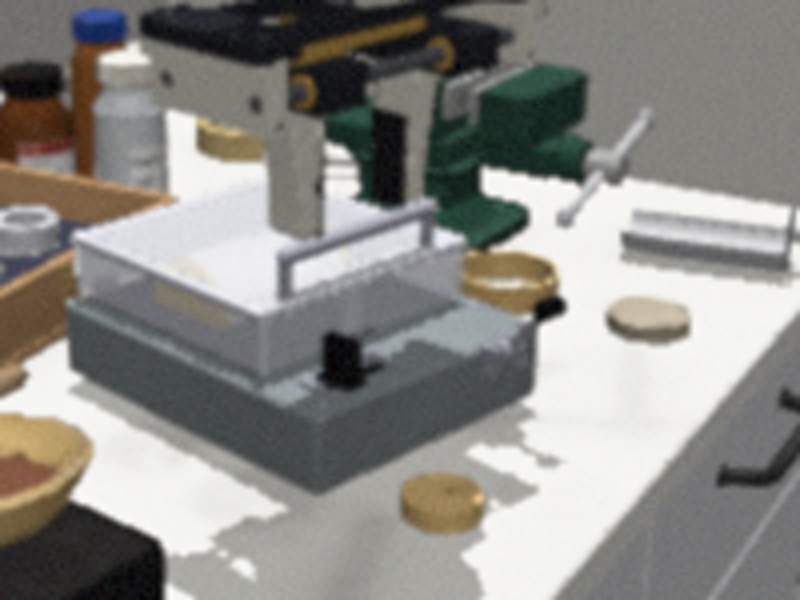

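Slide fin is unmoved at (342,360) and the fingers are above it. I'll descend, pinch it and drag toward -y.

play_rows:
  rows:
    - [[0.4,0.003,0.0007,0.04,0.006],[0.4,0.004,0.0007,0.08,0.006],[0.4,0.004,0.0007,0.12,0.006],[0.4,0.004,0.0007,0.145,0.006],[0.4,0.004,0.0007,0.157,0.006],[0.4,0.004,0.0007,0.157,0.006],[1,0.004,0.0007,0.157,0.006],[1,0.004,0.0007,0.157,0.006]]
  squeeze: 15

```text
time_s: 10.97
tcp_pos: [0.4532, -0.2117, 0.0602]
eef_rot: [180.0, 0.1, 165.8]
contact_force: [-0.6, 0.1, -0.0]
gripper_width: 0.044
gripper_force: 0.0
```

play_rows:
  rows:
    - [[1,0,0,0,0],[1,0,0,0,0],[1,0,0,0,0],[1,0,0,0,0],[1,0,0,0,0],[1,0,0,0,0],[1,0,0,0,0],[1,0,0,0,0]]

```text
time_s: 11.63
tcp_pos: [0.4524, -0.2115, 0.0592]
eef_rot: [180.0, 0.0, 165.7]
contact_force: [-1.1, 0.7, 3.9]
gripper_width: 0.0082
gripper_force: 15.0
```

```bash
python3 -c "
from h import *
go(-.0855,.0496-.022,.06,165.54)"
```

```text
t 11.6333 local [-0.0843  0.0494] 0.0592 yaw 165.71 F [-1.1  0.7  3.9] w 0.008241827139506084 gf 14.996791630983353
shift mm [  1.3 -21.8  -0.8] share [ 0.0026 -0.0437 -0.0016] turn deg 0.17 share 0.002
```

play_rows:
  rows:
    - [[1,0,-0.008,0,0],[1,0,-0.016,0,0],[1,0,-0.024,0,0],[1,0,-0.032,0,0],[1,0,-0.038,0,0],[1,0,-0.043,0,0],[1,0,-0.046,0,0],[1,0,-0.046,0,0]]

```text
time_s: 12.3
tcp_pos: [0.4472, -0.2311, 0.0592]
eef_rot: [179.7, 0.0, 165.6]
contact_force: [0.7, 29.8, 11.4]
gripper_width: 0.0105
gripper_force: 15.0
```

```bash
python3 -c "
from h import *
go(-.0855,.0496-.022,.06,165.54)"
```

```text
t 12.3 local [-0.0844  0.0291] 0.0592 yaw 165.65 F [ 0.7 29.8 11.4] w 0.010504399121249992 gf 15.026058554649353
shift mm [ 1.1 -1.5 -0.9] share [ 0.0022 -0.0031 -0.0017] turn deg 0.11 share 0.0012
```

Moved 20.3 mm and stalled against the stop with 30 N, so the slide is at the far end. Release, rise, and return over the handle.

play_rows:
  rows:
    - [[0.4,0,0.004,0,0],[0.4,0,0.004,0,0],[0.4,0,0.004,0,0],[0.4,0,0.004,0,0],[0.4,0,0.004,-0.03,0],[0.4,0,0.004,-0.09,0],[0.4,0,0.004,-0.16,0],[0.4,0,0.004,-0.21,0]]

```text
time_s: 12.97
tcp_pos: [0.4473, -0.2327, 0.1664]
eef_rot: [-180.0, 0.1, 165.7]
contact_force: [0.9, 0.9, -0.2]
gripper_width: 0.0514
gripper_force: 0.0
```

play_rows:
  rows:
    - [[0,0,0,-0.01,-0.08],[0,-0.02,-0.01,-0.01,-0.16],[0,-0.04,-0.03,-0.01,-0.24],[0,-0.07,-0.05,-0.01,-0.32],[0,-0.078,-0.06,-0.01,-0.4],[0,-0.078,-0.06,-0.01,-0.48],[0,-0.078,-0.06,-0.01,-0.56],[0,-0.078,-0.06,-0.01,-0.6]]

```text
time_s: 13.63
tcp_pos: [0.4772, -0.2713, 0.1686]
eef_rot: [180.0, -0.0, -142.4]
contact_force: [-0.0, -0.6, -0.3]
gripper_width: 0.0871
gripper_force: 0.0
```

```bash
python3 -c "
from h import *
go(-.045,0,.13,-104.46)"
```

```text
t 13.6333 local [-0.0454 -0.0023] 0.1686 yaw -142.39 F [-0.  -0.6 -0.3] w 0.08707364315754909 gf 0.0
shift mm [-2.1  1.1 38.6] share [-0.0042  0.0022  0.0772] turn deg -37.93 share -0.4413
```

play_rows:
  rows:
    - [[0,-0.004,0.002,0,-0.08],[0,-0.004,0.002,0,-0.16],[0,-0.004,0.002,0.02,-0.24],[0,-0.004,0.002,0.05,-0.32],[0,-0.004,0.002,0.077,-0.4],[0,-0.004,0.002,0.077,-0.441],[0,-0.004,0.002,0.077,-0.441],[0,-0.004,0.002,0.077,-0.441]]

```text
time_s: 14.3
tcp_pos: [0.4784, -0.2691, 0.1305]
eef_rot: [180.0, -0.0, -105.0]
contact_force: [-0.2, 0.3, 0.5]
gripper_width: 0.0879
gripper_force: 0.0
```

```bash
python3 -c "
from h import *
go(-.045,0,.0985,-104.46)"
```

```text
t 14.3 local [-0.0448  0.0002] 0.1305 yaw -104.97 F [-0.2  0.3  0.5] w 0.08792119110729699 gf 0.0
shift mm [ 0.2  0.2 32. ] share [0.0003 0.0004 0.0639] turn deg -0.51 share -0.0059
```

play_rows:
  rows:
    - [[0,0,0,0.03,0],[0,0,0,0.055,-0.003],[0,0,0,0.063,-0.003],[1,0,0,0.063,-0.003],[1,0,0,0.063,-0.003],[1,0,0,0.063,-0.003],[1,0,0,0.063,-0.003],[1,0,0,0.063,-0.003]]
  squeeze: 25

```text
time_s: 14.97
tcp_pos: [0.479, -0.2687, 0.0998]
eef_rot: [-179.9, -0.0, -104.6]
contact_force: [0.0, 0.2, 0.2]
gripper_width: 0.0597
gripper_force: 0.0
```

play_rows:
  rows:
    - [[1,0,0,0,0],[1,0,0,0,0],[1,0,0,0,0],[1,0,0,0,0],[1,0,0,0,0],[1,0,0,0,0],[1,0,0,0,0],[1,0,0,0,0]]

```text
time_s: 15.63
tcp_pos: [0.4782, -0.2685, 0.099]
eef_rot: [180.0, 0.0, -104.6]
contact_force: [-1.0, 0.8, 1.3]
gripper_width: 0.0088
gripper_force: 25.0
```

```bash
python3 -c "
from h import *
go(-.045,0,.1,-104.46)
for th in np.array([.05,.1,.15,.2,.25,.3,.35,.4,.45,.5,.55,.6,.65,.7,.75,.8,.85]):
  c,s=np.cos(th),np.sin(th);x,z=-.136,.053
  X,Z=x*c+z*s,z*c-x*s;print(th.round(2),'ysh',(-(X-x)/.5).round(4),'zsh',(-(Z-z)/.5).round(4))"
```

```text
t 15.6333 local [-0.0451  0.0007] 0.099 yaw -104.56 F [-1.   0.8  1.3] w 0.008835311540249679 gf 25.0014129281044
shift mm [ 0.7 -0.1 -1. ] share [ 0.0013 -0.0002 -0.002 ] turn deg -0.1 share -0.0012
0.05 ysh -0.0056 zsh -0.0135
0.1 ysh -0.0119 zsh -0.0266
0.15 ysh -0.0189 zsh -0.0395
0.2 ysh -0.0265 zsh -0.0519
0.25 ysh -0.0347 zsh -0.064
0.3 ysh -0.0435 zsh -0.0756
0.35 ysh -0.0528 zsh -0.0868
0.4 ysh -0.0627 zsh -0.0976
0.45 ysh -0.0732 zsh -0.1078
0.5 ysh -0.0841 zsh -0.1174
0.55 ysh -0.0955 zsh -0.1265
0.6 ysh -0.1074 zsh -0.1351
0.65 ysh -0.1196 zsh -0.143
0.7 ysh -0.1322 zsh -0.1503
0.75 ysh -0.1452 zsh -0.157
0.8 ysh -0.1585 zsh -0.163
0.85 ysh -0.1721 zsh -0.1683
```

play_rows:
  rows:
    - [[1,0,-0.0015,-0.004,0],[1,0,-0.003,-0.008,0],[1,0,-0.0045,-0.011,0],[1,0,-0.0056,-0.0135,0],[1,0,-0.0065,-0.015,0],[1,0,-0.0065,-0.015,0],[1,0,-0.0065,-0.015,0],[1,0,-0.0065,-0.015,0]]

```text
time_s: 16.3
tcp_pos: [0.4813, -0.2693, 0.1064]
eef_rot: [180.0, 0.0, -104.6]
contact_force: [-2.5, 1.2, -1.6]
gripper_width: 0.0095
gripper_force: 25.0
```

The cover moves freely. I keep lifting along the arc.

play_rows:
  rows:
    - [[1,0,-0.0054,-0.0116,0],[1,0,-0.0124,-0.0245,0],[1,0,-0.02,-0.0369,0],[1,0,-0.0282,-0.049,0],[1,0,-0.037,-0.0606,0],[1,0,-0.0463,-0.0718,0],[1,0,-0.0562,-0.0826,0],[1,0,-0.0562,-0.0826,0]]

```text
time_s: 16.97
tcp_pos: [0.5092, -0.2768, 0.15]
eef_rot: [180.0, -0.0, -104.5]
contact_force: [-8.0, 2.1, 4.9]
gripper_width: 0.0088
gripper_force: 25.0
```

```bash
python3 -c "
from h import *
go(-.045,0,.1,-104.46)"
```

```text
t 16.9667 local [-0.013   0.0003] 0.15 yaw -104.54 F [-8.   2.1  4.9] w 0.00881560847441538 gf 25.009824335575104
shift mm [ 0.3 32.  50. ] share [0.0007 0.0639 0.1   ] turn deg -0.08 share -0.001
```

play_rows:
  rows:
    - [[1,0,-0.009,-0.0102,0],[1,0,-0.0195,-0.0198,0],[1,0,-0.0305,-0.0289,0],[1,0,-0.042,-0.0375,0],[1,0,-0.054,-0.0454,0],[1,0,-0.0665,-0.0527,0],[1,0,-0.0795,-0.0594,0],[1,0,-0.0795,-0.0594,0]]

```text
time_s: 17.63
tcp_pos: [0.5491, -0.2876, 0.18]
eef_rot: [-179.8, -0.1, -104.5]
contact_force: [-5.3, -1.1, 8.3]
gripper_width: 0.0091
gripper_force: 25.0
```

```bash
python3 -c "
from h import *
go(-.045,0,.1,-104.46)"
```

```text
t 17.6333 local [ 0.0284 -0.0001] 0.18 yaw -104.52 F [-5.3 -1.1  8.3] w 0.009102423258613776 gf 25.000658333301544
shift mm [-0.1 73.6 79.8] share [-0.0002  0.1472  0.1596] turn deg -0.06 share -0.0007
```

play_rows:
  rows:
    - [[1,0,-0.006,-0.003,0],[1,0,-0.012,-0.006,0],[1,0,-0.018,-0.008,0],[1,0,-0.018,-0.008,0],[1,0,-0.018,-0.008,0],[1,0,-0.018,-0.008,0],[1,0,-0.018,-0.008,0],[1,0,-0.018,-0.008,0]]

```text
time_s: 18.3
tcp_pos: [0.5568, -0.2896, 0.1832]
eef_rot: [-179.9, -0.1, -104.5]
contact_force: [-4.6, -2.5, 6.1]
gripper_width: 0.0089
gripper_force: 25.0
```

```bash
python3 -c "
from h import *
go(-.045,0,.1,-104.46)
import cv2
i=r.capture('side')[120:300,200:420,::-1]
cv2.imwrite('pics/s5.png',cv2.resize(i,None,fx=3.3,fy=3.3,interpolation=2))"
```

```text
t 18.3 local [ 0.0363 -0.0001] 0.1832 yaw -104.54 F [-4.6 -2.5  6.1] w 0.008944147204714462 gf 25.002231001853943
shift mm [-0.1 81.5 83. ] share [-0.0002  0.163   0.1661] turn deg -0.08 share -0.0009
```

View pics/s5.png

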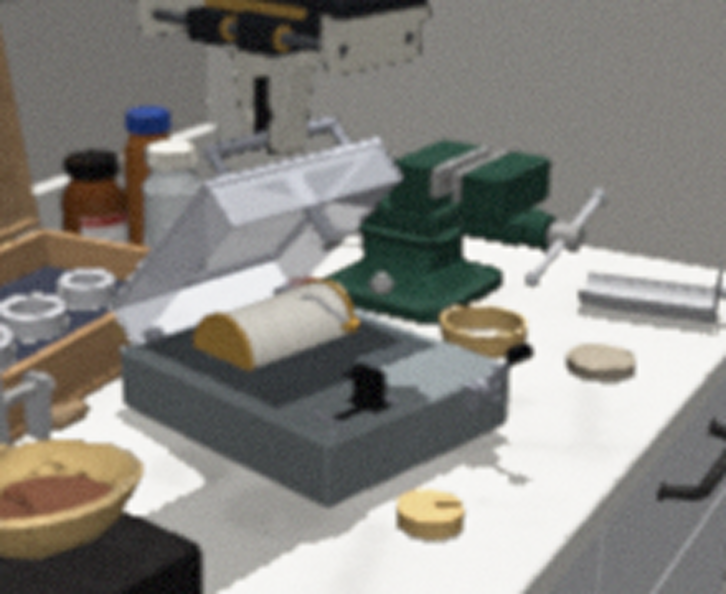

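The cover is held open by its handle near (270,145), at about 0.8 rad. The lever is still up (518,352), the slide is over, and the weight and ring are in place. I'll let it settle and hand in.

play_rows:
  rows:
    - [[1,0,0,0,0],[1,0,0,0,0],[1,0,0,0,0],[1,0,0,0,0],[1,0,0,0,0],[1,0,0,0,0],[1,0,0,0,0],[1,0,0,0,0]]

```text
time_s: 19.02
tcp_pos: [0.5568, -0.2896, 0.1832]
eef_rot: [-179.9, -0.1, -104.5]
contact_force: [-5.2, -1.9, 5.9]
gripper_width: 0.0088
gripper_force: 25.0
```

```bash
python3 -c "
from h import *
go(-.045,0,.1,-104.46)
print(r.close_job())"
```

```text
t 19.0167 local [ 0.0363 -0.0001] 0.1832 yaw -104.54 F [-5.2 -1.9  5.9] w 0.008775203214303712 gf 25.002325773239136
shift mm [-0.1 81.5 83. ] share [-0.0002  0.1629  0.166 ] turn deg -0.08 share -0.0009
the job is handed in; nothing more can be done
None
```

I handed the job in at 19 s; no verdict was returned. The pen-lift lever is up (about 0.9 rad), the tug showed the cover was caught, the release slide is at its far end, and the gripper is holding the cover open at about 0.8 rad.

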